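Circlip onto the governor axle stub

TASK

Push the open circlip kit drawer fully home until it seats at its detent. Then take the circlip pliers from their rest by squeezing the handles so that the circlip on their tips spreads, slide the spread circlip down over the axle stub until it lies level at the groove just above the hub, and finish there while still holding the handles squeezed and the circlip spread. Leave the other things on the ledge where they are.

Things in the scene. Friction and masses are not known exactly. Their poses are not given: they have to be found in the camera images.
- kit_drawer (a joint): how far the kit drawer is out, in m: 0 = fully home, seated at its detent; starts between 0.055 and 0.11. Pushing takes about 2 N, then 3 to 6 N as a spring detent snaps over in the last 10 mm; then a hard stop at 0
- drawer_front (a point): centre of the outer face of the drawer's front panel, 65 above the table; moves with the drawer. The front is a plain upright panel 140 wide, from 12 to 78 above the table, with a flat dark pull plate low in the middle
- kit: fixed grey steel drawer unit, 150 wide, 180 deep, 85 tall. Origin on the table below the middle of its open front edge. Its x axis points into the unit, the way the drawer is pushed home; z up. With the drawer home its front's outer face lies 12 in front (-x) of the origin
- pliers: circlip pliers lying flat on a rest, 235 mm long, roughly 0.27 kg, a dark steel circlip already on their tips. Origin at the pivot, on the underside (45 above the table at the start). Own x points from the pivot to the circlip, z up; two handles run back (-x), 20 to 130 behind the pivot; all within 16 above the underside. Centre of mass about 35 behind the pivot
- rest: fixed grey rest under the pliers. Origin on the table, x along the pliers, z up. Base plate 8 mm thick, 80 wide, from x = -130 to 35; two posts 45 tall, one under the pivot (24 long, 30 wide), one at x = -112 (18 long, 80 wide); the handles are free between them
- pliers_grip (a point): point midway between the two black handles, 45 mm behind the pivot, at the handles' mid height (7 above the underside, 52 above the table at the start): the place to squeeze. Each handle is a bar 10 thick, 14 high. Width over both handles here: 45 relaxed, 32 fully squeezed, when they are parallel to the pliers' x
- lever_a (a joint): angle of each pliers lever in rad: 0 = handles relaxed, circlip closed (about 29 mm clear inside, too small for the stub); 0.147 = handles squeezed to their stop, circlip fully spread (round, 39 inside). Squeezing takes 4 rising to 11 N on each handle; the stop bears any harder grip. Springs back when released
- ring_center (a point): centre of the spread circlip (39 inside, 50 outside, 5 thick), at its mid thickness, 2.5 above the pliers' underside, 78 ahead (+x) of the pivot and 123 ahead of pliers_grip. The circlip lies flush with the pliers' underside
- stub: fixed upright axle stub. Origin on the table, on its axis, z up. In mm: base plate 110 x 90 x 12, round housing 64 across up to 72, link hub 52 across with flat top at 100, link arm to its own +x (to 81 from the axis, top at 89). Above the hub: groove 27 across (100 to 108), land 33 across (108 to 128), nose tapering from 33 to 18 across (128 to 138)
- groove (a point): on the stub's axis at the mid height of the groove, 104 above the table; a circlip resting flat on the hub has its mid thickness 1.5 below this point, inside the groove
- stub_tip (a point): top end of the stub on its axis, 138 above the table
- fitting_a: blue anodized hydraulic fitting standing upright, 44 tall, 28 over its hexagon (mm). Origin at the centre of its underside. Bystander, leave it alone
- fitting_b: the other, identical blue hydraulic fitting (mm). Origin at the centre of its underside. Bystander, leave it alone
- restrictor: scuffed bronze block 50 x 36 x 30 tall (mm). Origin at the centre of its underside. Bystander, leave it alone
- valve: copper accumulator valve with a handwheel, about 48 across and 68 tall (mm). Origin at the centre of its underside. Bystander, leave it alone
- lamp_base: round inspection lamp base, 90 across, with a chunky black toggle switch and a lamp stalk, 110 tall (mm). Origin at the centre of its underside. Bystander, leave it alone
- grease_tin: round green tin, 56 across, 45 tall (mm). Origin at the centre of its underside. Bystander, leave it alone
Not all that is in view belongs to the job. Leave any orange look-alike of the kit alone.

How it is judged:
By the outcome, as a careful person would: the job done as asked, in the order asked, and still so for the second after the job is handed in, while the arm keeps its last pose, push and grip.
It also fails if it takes over 59 s, if anything falls off the work surface, if the arm or the gripper's body presses on something with over 40 N, if the wrist force passes 120 N, or if a joint passes its speed limit or range.

ROBOT

A 7-joint arm with a two-finger parallel gripper is mounted at the origin on the work surface. World frame = base frame: x ahead of the robot, y to its left, z up, the work surface at z = 0. Lengths are in m, angles in rad, forces in N, time in s.
With the tool pointing down it reaches from about 0.4 to 0.75 m from the base axis. Payload 19.5 kg.
Tool frame: the origin (TCP) lies on the centre line of the jaws, within the pads' length; the fingertips stand 17 mm ahead of it and the grasp point (between the pads) lies 2 mm behind it; z points along the fingers, y is the direction in which the jaws open and shut (so a half turn about z gives the same grasp; the last joint's range is limited). The gripper opens to 85 mm and grips with 20 to 120 N. Pads are 22 mm wide; open, the fingers measure 114 mm over their backs; the gripper's body (76 mm by 85 mm) begins 54 mm behind the grasp point. The pads swing forward as they close: fully open they stand 13 mm farther back than shut.
Start: joints at [-1.34, 0.707, -0.028, 1.485, 0.022, 0.951, -0.075], TCP at [0.155, 0.554, 0.248] pointing down, gripper open.
Joint ranges: [-2.71, 2.71], [-0.32, 2.16], [-1.57, 1.52], [0, 2.45], [-1.46, 4.6], [0, 2.02], [-2.83, 2.83]. Speed limits (rad/s): [1.89, 1.89, 2.57, 2.57, 3.01, 3.01, 3.01].

INTERFACE

Orientations are given as [roll, pitch, yaw] about the fixed x, y, z axes, in that order (R = Rz(yaw) Ry(pitch) Rx(roll)).
In Python, from rig import bot gives the robot as it stands. The module is installed in compiled form; this text tells all that it offers.
- The arm moves only by the shell command python3 -m pendant 'ROWS' [OPENING] [FORCE]. ROWS is text: rows parted by semicolons, each of 4 numbers parted by spaces: the shift along the tool's x, y, z in mm, then the turn about the tool's z in rad. A call has 1 to 10 rows; each row is the pose to reach, as a shift and turn from the pose commanded when the call began, along the tool's axes at that moment; what a row does not reach only later rows make up. A row lasts 1/12 s, in which the tool goes at most 41.7 mm and 7.16 degrees, less where a joint would pass 70% of its speed; a pose out of reach is approached as far as the arm can. A call with a gripper value outside its range is refused whole. OPENING is the closure in counts, from 0 (fully open) to 255 (shut), set as the call begins (- or left out, the last holds). The fingers move at their own pace and stop on an object; FORCE is the grip in N (left out, the last holds). Time passes only in rows, so rows that repeat a pose let the fingers close. It gives the time, the measured TCP pose, the force and the opening at its end, in the units of the state.
- bot.get_state(): the state, without advancing time (a new reading comes with each control period).
- bot.read_camera(name): name is "side" or "top"; returns a dict with "color" (400x640x3 uint8, red, green, blue), "camera_matrix" (3x3 intrinsics, pixels), "k1" (the pictures are not rectified: a ray, as slopes to the right and down, at radius r is drawn at 1 + k1 r^2 times it, then the intrinsics apply), "R" (3x3) and "t" (3): a world point X has camera coordinates R X + t. Camera axes: x right, y down, z forward; pixel columns grow to the right and rows downward; lengths in m; the calibration is good to about 2 mm. A picture is of the moment at which its call begins. There is no depth.
- bot.close_job(): hands the job in, once; it reports no verdict.
Trained networks look in the newest picture that a camera, given by its name, has taken for a name from the list of things; names that differ only in an ending like _2 or _b are one class to them, and where a whole thing is asked for, a point or a joint stands for the part that bears it (a point fixed in the world has none). Each returns a list of dicts, best first, with "conf" (0 to 1); they miss things now and then, are a little off and sometimes report something else, mostly with a low value. They report only what shows in the picture. A call takes as long as a camera call. They do not tell look-alikes from the thing itself.
- bot.search_frame(camera, name): "centre" ([x, y, z] in m, in world coordinates, good to about 4 mm: the middle of the surface that is visible of it).
The state is a dict: "time": time; "joint_pos": joint angles; "qd": joint speeds; "joint_efforts": joint torques, N m; "position": TCP position; "tcp_rot": TCP orientation; "wrist_force": force on the tool from outside, world axes, zero at the start; "wrist_torque": the same for the moment, N m; "opening": finger opening in m.
Only numpy, scipy, OpenCV 4.12 (cv2) and the standard library are available. Lean on these libraries where they do the work, as an engineer would, in place of code of your own. Each camera call takes 0.05 s, during which the arm holds its last target.

## Working session

There is one attempt and no reset: what is moved stays moved. The work goes in short steps, Python scripts to look and compute and a shell command to move; the robot and the scene stay as the last step left them, time stands still between calls to the robot, and variables do not carry over. Pictures are saved under pics/ and viewed, and the job is handed in when it is done.

```bash
mkdir -p pics
python3 - <<'E'
from rig import bot
import cv2
s=bot.get_state()
print({k:(v if not hasattr(v,'tolist') else v.tolist()) for k,v in s.items()})
for c in ["side","top"]:
    d=bot.read_camera(c)
    cv2.imwrite(f"pics/{c}0.png",d["color"][:,:,::-1])
    print(c,d["camera_matrix"],d["k1"],d["R"],d["t"])
    for n in ["drawer_front","kit","pliers","rest","pliers_grip","ring_center","stub","stub_tip","fitting_a","restrictor","valve","lamp_base","grease_tin"]:
        r=bot.search_frame(c,n)
        print(n,[(round(x["conf"],2),[round(float(v),3) for v in x["centre"]]) for x in r])
print(bot.get_state()["time"])
E
```

```text
{'time': 0.0, 'joint_pos': [-1.3397069728819673, 0.7071214056492627, -0.02764902509213271, 1.485013031706978, 0.021979642514914726, 0.9508869680150321, -0.07551394888678561], 'qd': [-0.0017436231706029776, 0.0001098097301705345, 0.0006134854973528481, -0.0006509010577602119, 0.00022663476326088513, 0.0021676065219507104, -0.00015987834152877105], 'joint_efforts': [-0.0005956171116849873, -88.32252502441406, 1.2347202748060226, -23.61675202846527, 0.016913138679228723, 0.006471701490227133, -2.9770558285235893e-05], 'position': [0.1548291767454535, 0.5535011224784042, 0.24781327847381276], 'tcp_rot': [-3.1404648545298874, -6.811088812952448e-07, 2.8688022339192], 'wrist_force': [-0.07456738822592486, -0.1820888168863744, -0.4780506384867389], 'wrist_torque': [-0.02407312555170062, 0.017075791628537118, 0.0024634089265250735], 'opening': 0.085718271334922}
side [[415.15584332   0.         317.12260398]
 [  0.         415.15584332 202.46405991]
 [  0.           0.           1.        ]] -0.02608806560226071 [[ 0.66442306 -0.74735069 -0.00299121]
 [-0.57016189 -0.5042998  -0.64853461]
 [
[... 1222 characters left out ...]
, [0.503, -0.316, 0.061])]
pliers [(0.8, [0.499, -0.312, 0.056]), (0.21, [0.425, 0.003, 0.025])]
rest [(0.62, [0.471, -0.303, 0.007]), (0.29, [0.479, -0.287, 0.058])]
pliers_grip [(0.58, [0.501, -0.314, 0.062]), (0.37, [0.598, 0.021, 0.027])]
ring_center [(0.69, [0.5, -0.312, 0.059]), (0.51, [0.597, 0.02, 0.03])]
stub [(0.83, [0.592, 0.024, 0.032]), (0.67, [0.499, -0.314, 0.059])]
stub_tip [(0.86, [0.597, 0.02, 0.028]), (0.6, [0.491, 0.289, 0.017])]
fitting_a [(0.66, [0.597, 0.023, 0.028]), (0.51, [0.785, 0.015, 0.023])]
restrictor [(0.45, [0.436, -0.097, 0.029]), (0.16, [0.786, 0.012, 0.024])]
valve []
lamp_base [(0.71, [0.785, 0.009, 0.023])]
grease_tin [(0.67, [0.772, -0.105, 0.045])]
1.4
```

View pics/side0.png

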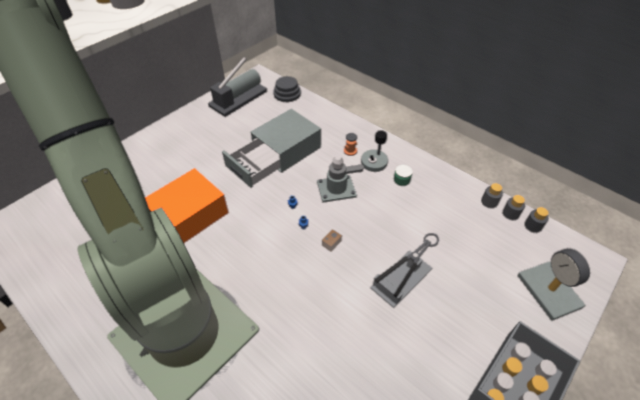

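View pics/top0.png

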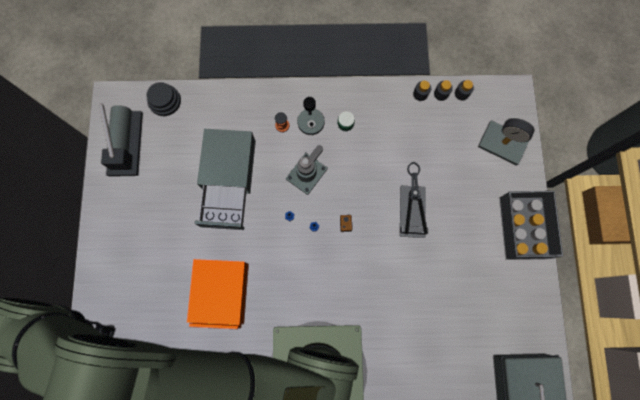

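Both views show the kit with its drawer open (top ≈ (222,190)), the orange decoy at (217,293), the stub at (307,170), the pliers at (413,195) with the ring at (413,169). I'll enlarge the parts I need.

Run:
```python
import cv2
im=cv2.imread("pics/top0.png"); s=cv2.imread("pics/side0.png")
def crop(im,x,y,w,h,k,n):
    c=cv2.resize(im[y:y+h,x:x+w],None,fx=k,fy=k,interpolation=cv2.INTER_CUBIC)
    for i in range(0,w,10): cv2.putText(c,str(x+i),(i*k,8),0,.3,(0,0,255),1); c[:10 if i%50 else 20,i*k]=(0,0,255)
    for i in range(0,h,10): cv2.putText(c,str(y+i),(0,i*k+4),0,.3,(0,0,255),1)
    cv2.imwrite("pics/"+n,c)
crop(im,185,120,80,115,5,"t_kit.png")
crop(im,385,150,60,95,6,"t_pl.png")
crop(im,280,135,60,65,8,"t_st.png")
crop(s,310,145,60,65,8,"s_st.png")
crop(s,365,225,80,80,7,"s_pl.png")
```

```text
(no output)
```

View pics/t_kit.png

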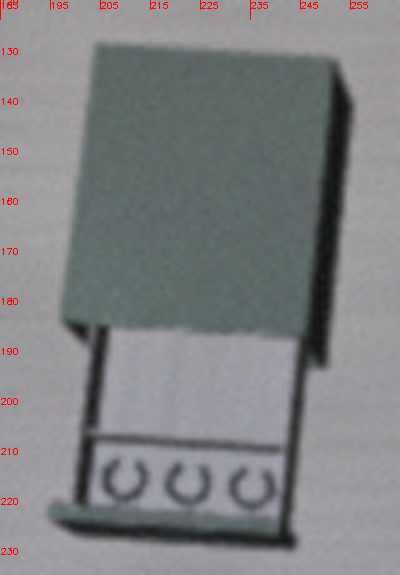

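View pics/t_pl.png

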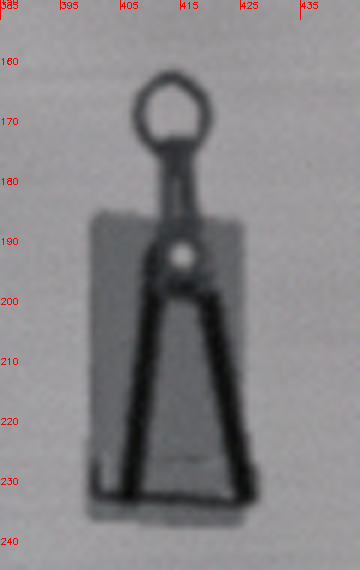

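View pics/t_st.png

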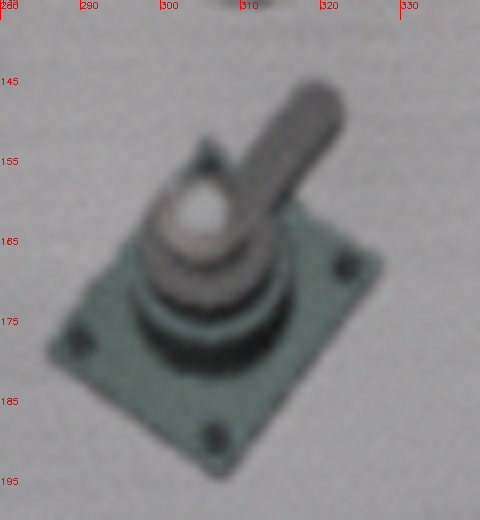

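View pics/s_st.png

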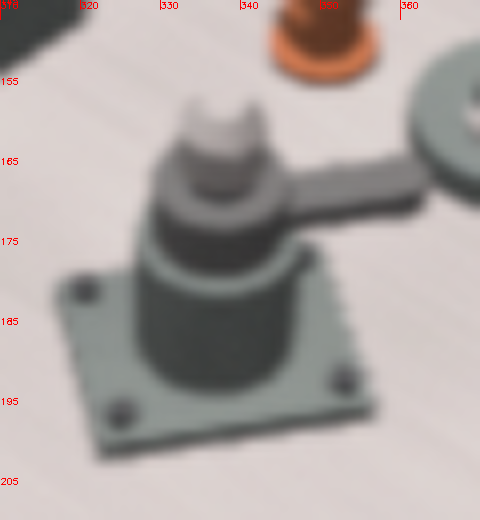

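View pics/s_pl.png

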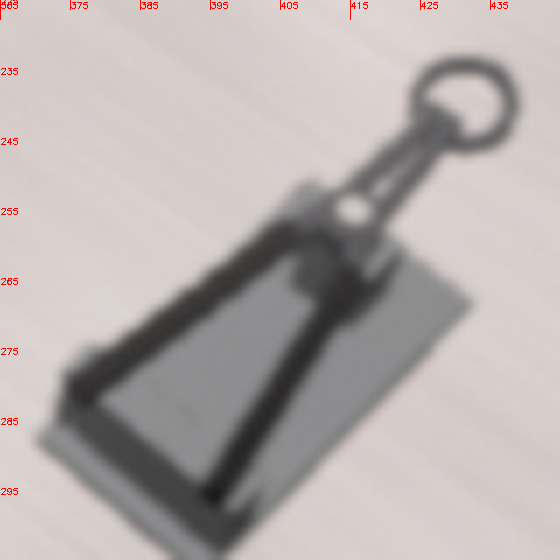

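```bash
cat > h.py <<'E'
import numpy as np, cv2
from rig import bot
def cal(c):
    d=bot.read_camera(c); return d
def ray(d,u,v):
    K=d["camera_matrix"]; p=cv2.undistortPoints(np.array([[[u,v]]],float),K,np.array([d["k1"],0,0,0.]))[0,0]
    R,t=d["R"],d["t"]; return -R.T@t, R.T@np.array([p[0],p[1],1.])
def pl(d,u,v,z):
    o,r=ray(d,u,v); return o+r*(z-o[2])/r[2]
def proj(d,X):
    q=cv2.projectPoints(np.atleast_2d(X).astype(float),cv2.Rodrigues(d["R"])[0],d["t"],d["camera_matrix"],np.array([d["k1"],0,0,0.]))[0]; return q[:,0]
E
python3 - <<'E'
from h import *
np.set_printoptions(precision=4,suppress=True)
T=cal("top");S=cal("side")
print("kit");K=[pl(T,*p,.085)for p in[(197.4,184.4),(246.6,187.2),(204.4,129),(251.8,132)]]
for k in K:print(k)
print("front",pl(T,196,224.8,.078),pl(T,244,228,.078))
print("tip",pl(T,305.2,160.9,.138))
print("base",*[pl(T,*p,.012) for p in[(306,152.1),(328.1,168.1),(307.7,194.7),(286,179)]])
print("base S",*[pl(S,*p,.012) for p in[(317,181),(351,174.5),(357,195.5),(322.3,201)]])
print("housing/hub S: hub top centre",pl(S,337.4,168,.1))
print("ring",pl(T,413.7,169.2,.0475),pl(S,431.4,240,.0475))
print("piv",pl(T,415.3,192.5,.061),pl(S,415.3,255,.061))
print("hend",pl(T,406.7,232.5,.055),pl(T,425.8,232.5,.055))
print("hend S",pl(S,376.5,280,.055),pl(S,395.5,295,.055))
E
```

```text
kit
[0.5546 0.3527 0.085 ]
[0.5435 0.2034 0.085 ]
[0.7328 0.3385 0.085 ]
[0.7204 0.1906 0.085 ]
front [0.4318 0.3535 0.078 ] [0.4199 0.2099 0.078 ]
tip [0.6069 0.024  0.138 ]
base [0.677  0.0246 0.012 ] [ 0.6218 -0.046   0.012 ] [0.5348 0.0206 0.012 ] [0.5876 0.0895 0.012 ]
base S [0.5888 0.0899 0.012 ] [0.6829 0.0269 0.012 ] [ 0.6246 -0.0433  0.012 ] [0.5369 0.0221 0.012 ]
housing/hub S: hub top centre [0.6066 0.0243 0.1   ]
ring [ 0.6034 -0.3138  0.0475] [ 0.6052 -0.312   0.0475]
piv [ 0.5248 -0.3112  0.061 ] [ 0.5261 -0.3088  0.061 ]
hend [ 0.4022 -0.2789  0.055 ] [ 0.4012 -0.3368  0.055 ]
hend S [ 0.4026 -0.2754  0.055 ] [ 0.3998 -0.335   0.055 ]
```

```bash
cat >> h.py <<'E'
from scipy.spatial.transform import Rotation as Ro
def shift(x,y,z,yaw):
    s=bot.get_state(); R=Ro.from_euler('xyz',s["tcp_rot"]).as_matrix()
    d=R.T@(np.array([x,y,z])-s["position"])*1000
    dy=-((yaw-s["tcp_rot"][2]+np.pi)%(2*np.pi)-np.pi)
    print("t",round(s["time"],2),"pos",np.round(s["position"],4),"rot",np.round(s["tcp_rot"],4),"F",np.round(s["wrist_force"],1),"open",round(s["opening"],4),"q",np.round(s["joint_pos"],2))
    print("ROW",np.round(d,1),"turn",round(dy,3))
E
python3 - <<'E'
from h import *
shift(.386,.2847,.2,3.066)
E
```

```text
t 1.5 pos [0.1549 0.5537 0.2483] rot [-3.1415 -0.      2.8688] F [-0.2  0.2  1. ] open 0.0855 q [-1.34  0.71 -0.03  1.48  0.02  0.95 -0.08]
ROW [-295.  -196.8   48.3] turn -0.197
```

```bash
python3 -m pendant '-30 -20 5 -0.02;-59 -39 10 -0.04;-88 -59 14 -0.06;-118 -79 19 -0.08;-148 -98 24 -0.1;-177 -118 29 -0.12;-207 -138 34 -0.14;-236 -157 39 -0.16;-266 -177 44 -0.18;-295 -197 48 -0.197' 255 40
python3 - <<'E'
from h import *
shift(.386,.2847,.057,3.066)
E
```

```text
time: 2.33
position: [0.3869, 0.283, 0.2001]
tcp_rot: [3.142, 0.0, 3.067]
wrist_force: [0.1, 0.6, -1.0]
opening: -0.0001
t 2.33 pos [0.3869 0.283  0.2001] rot [3.1416e+00 1.0000e-04 3.0668e+00] F [ 0.1  0.6 -1. ] open -0.0001 q [-0.61  0.64 -0.15  1.89  0.16  0.62  0.63]
ROW [  1.    1.6 143.1] turn 0.001
```

```bash
python3 -m pendant '1 1 20 0;1 1 45 0;1 1 70 0;1 1 95 0;1 1 115 0;1 1 130 0;1 1 139 0;1 1 143 0;1 1 143 0'
python3 - <<'E'
from h import *
d=cal("top"); cv2.imwrite("pics/t1.png",cv2.resize(d["color"][100:260,150:350,::-1],None,fx=3.5,fy=3.5,interpolation=cv2.INTER_CUBIC))
# final pose: along kit x by 0.17
import math
shift(.549-.012-.011+0*1,.2798,.057,3.066)
E
```

```text
time: 3.08
position: [0.3849, 0.2855, 0.057]
tcp_rot: [-3.141, -0.0, 3.066]
wrist_force: [-0.8, -0.1, -0.2]
opening: -0.0001
t 3.13 pos [0.3851 0.2857 0.0577] rot [3.1416e+00 2.0000e-04 3.0658e+00] F [ 0.4 -0.5 -0. ] open 0.0 q [-0.67  0.91 -0.07  2.    0.22  0.24  0.57]
ROW [-140.9    4.8    0.7] turn -0.0
```

View pics/t1.png

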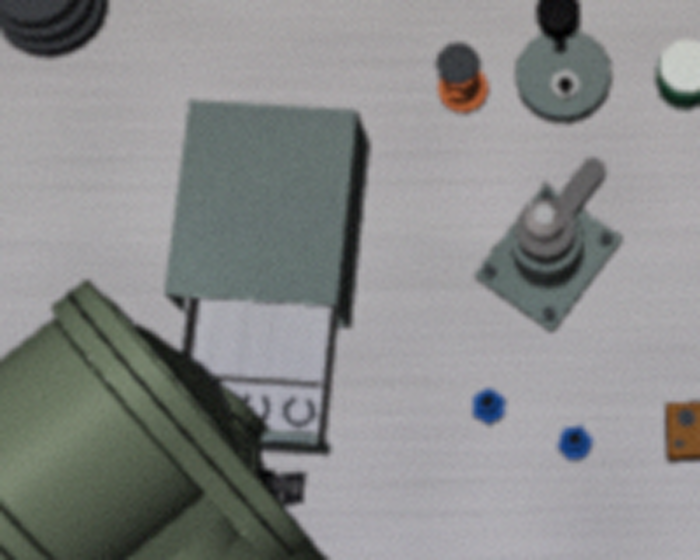

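```bash
python3 -m pendant '-10 0 0 0;-18 0 0 0;-25 0 0 0;-32 0 0 0;-39 0 0 0;-46 0 0 0;-53 0 0 0;-60 0 0 0;-67 0 0 0;-74 0 0 0'; python3 -m pendant '-8 0 0 0;-16 0 0 0;-24 0 0 0;-32 0 0 0;-38 0 0 0;-42 0 0 0'
python3 - <<'E'
from h import *
shift(.549-.012-.011+0*1,.2758,.057,3.066)
E
```

```text
time: 3.97
position: [0.4594, 0.2798, 0.0572]
tcp_rot: [-3.141, -0.0, 3.066]
wrist_force: [-1.6, -1.9, 1.3]
opening: 0.0006
time: 4.47
position: [0.5015, 0.2766, 0.0572]
tcp_rot: [3.142, 0.0, 3.065]
wrist_force: [-1.8, -1.0, -0.1]
opening: 0.0001
t 4.47 pos [0.5015 0.2766 0.0572] rot [3.1416e+00 3.0000e-04 3.0654e+00] F [-1.8 -1.  -0.1] open 0.0001 q [-0.49  0.98 -0.14  1.66  0.24  0.52  0.72]
ROW [-24.4   1.    0.2] turn -0.001
```

```bash
python3 -m pendant '-4 0 0 0;-8 0 0 0;-12 0 0 0;-15 0 0 0;-18 0 0 0;-18 0 0 0'; python3 -m pendant '-2 0 0 0;-4 0 0 0;-6 0 0 0;-6 0 0 0'
```

```text
time: 4.97
position: [0.5191, 0.2754, 0.0573]
tcp_rot: [3.141, 0.0, 3.066]
wrist_force: [0.2, 0.1, 0.6]
opening: -0.0002
time: 5.3
position: [0.525, 0.275, 0.0573]
tcp_rot: [3.141, 0.0, 3.066]
wrist_force: [-0.0, 0.2, -0.1]
opening: 0.0
```

```bash
python3 -m pendant '-2 0 0 0;-3 0 0 0;-4 0 0 0;-4 0 0 0'
python3 - <<'E'
from h import *
d=cal("top"); cv2.imwrite("pics/t2.png",cv2.resize(d["color"][100:260,150:350,::-1],None,fx=3.5,fy=3.5,interpolation=cv2.INTER_CUBIC))
d=cal("side"); cv2.imwrite("pics/s2.png",cv2.resize(d["color"][90:210,200:380,::-1],None,fx=4,fy=4,interpolation=cv2.INTER_CUBIC))
E
```

```text
time: 5.63
position: [0.5273, 0.2749, 0.0573]
tcp_rot: [-3.141, -0.003, 3.066]
wrist_force: [-12.5, -0.6, 8.2]
opening: -0.0001
```

View pics/t2.png

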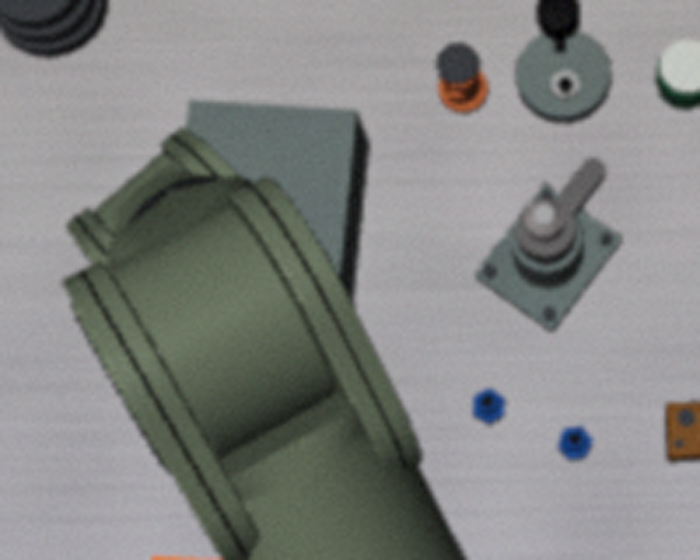

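View pics/s2.png

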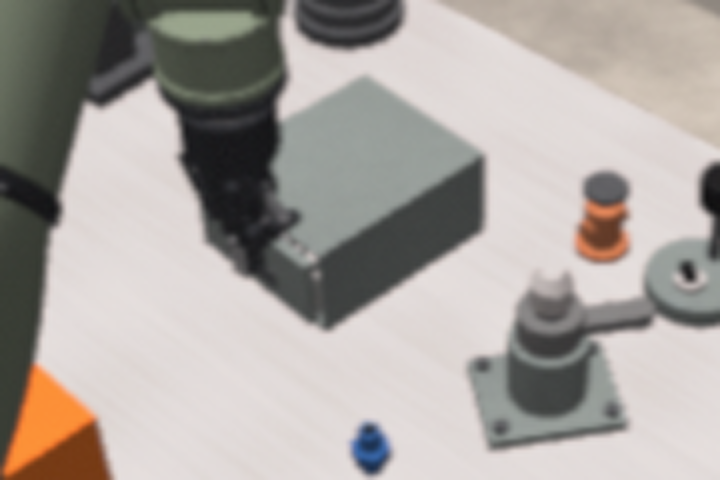

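The hard stop is felt at 12.5 N and the front sits flush against the unit (side view ≈ (280,155)). Backing off.

```bash
python3 -m pendant '4 0 0 0;15 0 0 0;35 0 0 0;60 0 -10 0;70 0 -50 0;70 0 -90 0;70 0 -130 0;70 0 -170 0' 0
python3 - <<'E'
from h import *
d=cal("top"); cv2.imwrite("pics/t3.png",cv2.resize(d["color"][100:260,150:350,::-1],None,fx=3.5,fy=3.5,interpolation=cv2.INTER_CUBIC))
shift(.481,-.3087,.2,3.1076)
shift(.481,-.3087,.2,-.034)
E
```

```text
time: 6.4
position: [0.4585, 0.2799, 0.2295]
tcp_rot: [3.141, 0.001, 3.066]
wrist_force: [1.3, 0.4, -0.0]
opening: 0.0855
t 6.45 pos [0.4603 0.2812 0.2364] rot [3.136  0.0073 3.0657] F [ 0.9  0.6 11.9] open 0.0857 q [-0.5   0.67 -0.2   1.64  0.17  0.84  0.73]
ROW [ -65.1 -586.8   33.5] turn -0.042
t 6.45 pos [0.4603 0.2812 0.2364] rot [3.136  0.0073 3.0657] F [ 0.9  0.6 11.9] open 0.0857 q [-0.5   0.67 -0.2   1.64  0.17  0.84  0.73]
ROW [ -65.1 -586.8   33.5] turn 3.1
```

View pics/t3.png

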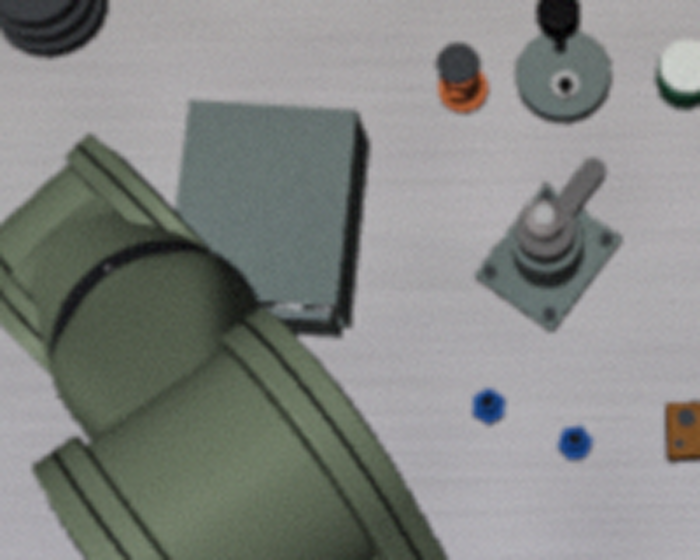

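```bash
python3 -m pendant '-1 -10 1 0;-3 -30 2 0;-7 -60 4 0;-10 -92 6 0;-14 -124 8 0;-17 -156 10 0;-21 -188 12 0;-24 -220 14 0;-28 -252 16 0;-32 -284 18 0'
python3 -m pendant '-4 -32 2 0;-7 -64 3 0;-11 -96 4 0;-14 -128 6 0;-18 -160 7 -0.01;-22 -192 8 -0.02;-25 -224 9 -0.03;-29 -254 10 -0.04;-31 -278 10 -0.042;-32 -294 10 -0.042'
python3 -m pendant '0 0 0 0;0 0 0 0;0 0 0 0'
python3 - <<'E'
from h import *
shift(.481,-.3087,.05,3.1076)
E
```

```text
time: 7.28
position: [0.4687, -0.0075, 0.2088]
tcp_rot: [-3.141, -0.0, 3.066]
wrist_force: [0.6, -0.4, 0.1]
opening: 0.0853
time: 8.12
position: [0.4778, -0.3042, 0.1984]
tcp_rot: [-3.141, -0.001, 3.105]
wrist_force: [0.5, -0.8, -0.2]
opening: 0.0852
time: 8.37
position: [0.4788, -0.3005, 0.199]
tcp_rot: [3.141, -0.0, 3.108]
wrist_force: [0.3, 0.0, 0.0]
opening: 0.0857
t 8.37 pos [ 0.4788 -0.3005  0.199 ] rot [ 3.1411e+00 -3.0000e-04  3.1084e+00] F [0.3 0.  0. ] open 0.0857 q [ 0.68  0.77 -0.34  1.58  0.31  0.85  1.76]
ROW [ -2.6  -8.2 149. ] turn 0.001
```

```bash
python3 -m pendant '-3 -8 0 0;-3 -8 15 0;-3 -8 35 0;-3 -8 55 0;-3 -8 65 0;-3 -8 69 0;-3 -8 69 0;-3 -8 69 0'
python3 - <<'E'
from h import *
shift(.481,-.3087,.05,3.1076)
d=cal("top"); cv2.imwrite("pics/t4.png",cv2.resize(d["color"][100:260,180:440,::-1],None,fx=3,fy=3,interpolation=cv2.INTER_CUBIC))
d=cal("side"); cv2.imwrite("pics/s4.png",cv2.resize(d["color"][180:310,330:470,::-1],None,fx=4.5,fy=4.5,interpolation=cv2.INTER_CUBIC))
E
```

```text
time: 9.03
position: [0.4819, -0.3092, 0.1311]
tcp_rot: [-3.141, 0.001, 3.108]
wrist_force: [0.7, -0.7, 0.3]
opening: 0.0853
t 9.03 pos [ 0.4819 -0.3092  0.1311] rot [-3.1412e+00  7.0000e-04  3.1082e+00] F [ 0.7 -0.7  0.3] open 0.0853 q [ 0.67  0.87 -0.3   1.62  0.35  0.7   1.73]
ROW [ 1.   0.5 81.1] turn 0.001
```

View pics/t4.png

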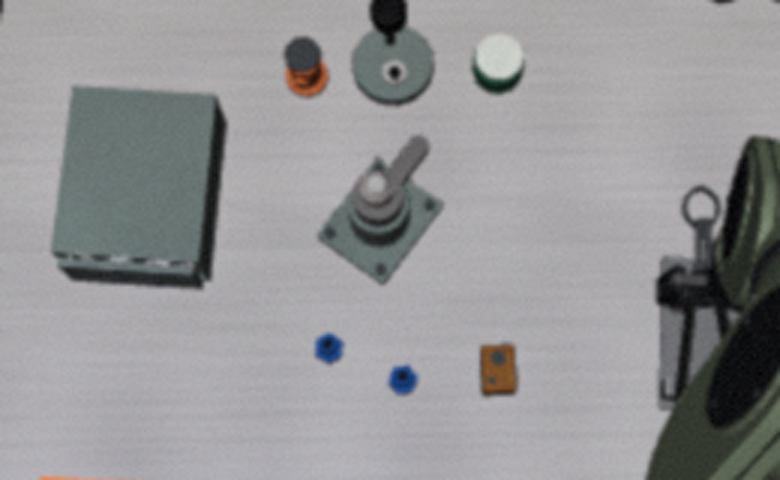

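View pics/s4.png

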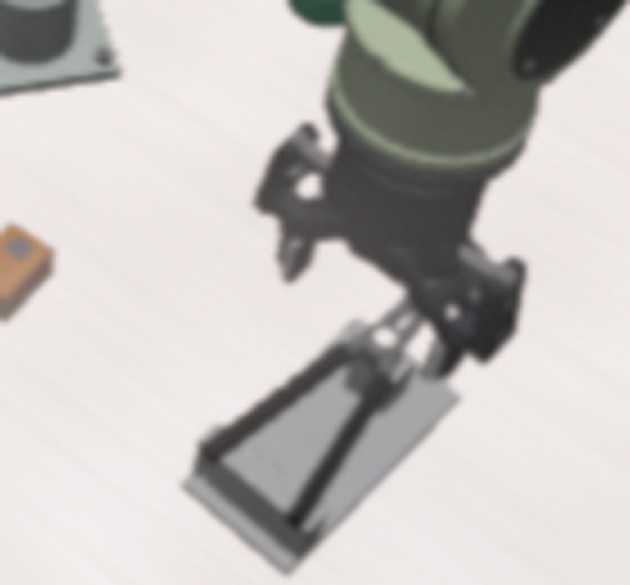

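```bash
python3 - <<'E'
from h import *
d=cal("top"); print([pl(d,180+a/3,100+b/3,.078) for a,b in[(60,268),(202,279)]])
E
python3 -m pendant '1 0.5 10 0;1 0.5 25 0;1 0.5 45 0;1 0.5 62 0;1 0.5 74 0;1 0.5 79 0;1 0.5 81 0;1 0.5 81 0;1 0.5 81 0'
python3 - <<'E'
from h import *
shift(.481,-.3087,.05,3.1076)
E
```

```text
[array([0.54089218, 0.34601932, 0.078     ]), array([0.52714747, 0.20193073, 0.078     ])]
time: 9.93
position: [0.4809, -0.309, 0.0501]
tcp_rot: [-3.141, 0.001, 3.108]
wrist_force: [-0.5, -0.1, 0.5]
opening: 0.0858
t 9.93 pos [ 0.4809 -0.309   0.0501] rot [-3.1410e+00  9.0000e-04  3.1077e+00] F [-0.5 -0.1  0.5] open 0.0858 q [ 0.64  1.   -0.24  1.66  0.41  0.53  1.69]
ROW [-0.1  0.3  0.1] turn 0.0
```

```bash
python3 -m pendant '0 0 0 0;0 0 0 0;0 0 0 0;0 0 0 0;0 0 0 0;0 0 0 0;0 0 0 0;0 0 0 0;0 0 0 0;0 0 0 0' 255 70
python3 - <<'E'
from h import *
shift(.481,-.3087,.05,3.1076)
d=cal("top"); cv2.imwrite("pics/t5.png",cv2.resize(d["color"][140:250,370:450,::-1],None,fx=5,fy=5,interpolation=cv2.INTER_CUBIC))
d=cal("side"); cv2.imwrite("pics/s5.png",cv2.resize(d["color"][210:310,350:470,::-1],None,fx=5,fy=5,interpolation=cv2.INTER_CUBIC))
E
```

```text
time: 10.77
position: [0.4802, -0.3086, 0.0505]
tcp_rot: [-3.141, -0.001, 3.108]
wrist_force: [-9.0, 4.2, 25.4]
opening: 0.0291
t 10.77 pos [ 0.4802 -0.3086  0.0505] rot [-3.1413e+00 -6.0000e-04  3.1076e+00] F [-9.   4.2 25.4] open 0.0291 q [ 0.64  0.99 -0.24  1.66  0.41  0.53  1.69]
ROW [-0.8 -0.   0.5] turn -0.0
```

View pics/t5.png

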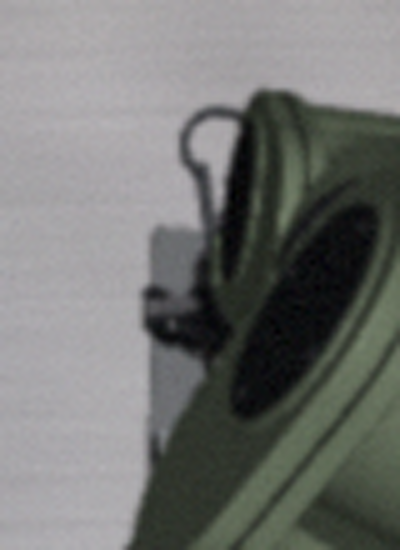

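View pics/s5.png

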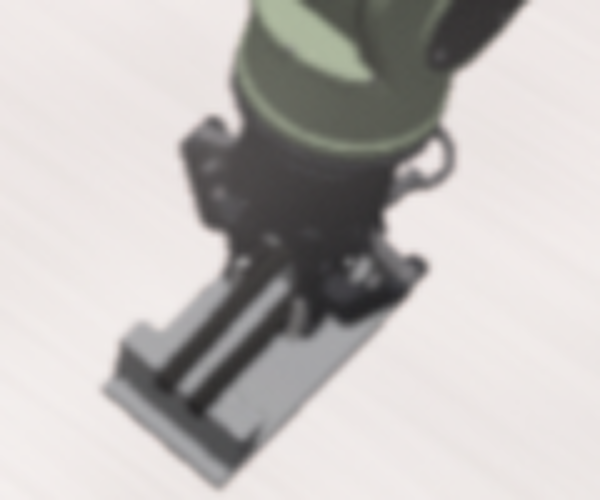

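```bash
python3 -m pendant '0 0 -3 0;0 0 -8 0;0 0 -18 0;0 0 -33 0;0 0 -53 0;0 0 -75 0;0 0 -97 0;0 0 -115 0;0 0 -127 0;0 0 -132 0'
python3 - <<'E'
from h import *
shift(.484,.028,.19,3.1076)
E
```

```text
time: 11.7
position: [0.481, -0.309, 0.1837]
tcp_rot: [-3.14, 0.002, 3.108]
wrist_force: [0.1, 0.7, -2.2]
opening: 0.0285
t 11.7 pos [ 0.481  -0.309   0.1837] rot [-3.1403e+00  2.1000e-03  3.1077e+00] F [ 0.1  0.7 -2.2] open 0.0285 q [ 0.68  0.79 -0.33  1.58  0.32  0.82  1.76]
ROW [  8.4 336.9  -6.8] turn 0.0
```

```bash
python3 -m pendant '0 5 -1 0;1 17 -2 0;1 37 -3 0;2 60 -4 0;2 85 -5 0;3 110 -6 0;3 135 -7 0;4 160 -7 0;5 185 -7 0;5 210 -7 0'
python3 -m pendant '1 25 0 0;1 50 0 0;2 75 0 0;2 97 0 0;3 113 0 0;3 123 0 0;3 127 0 0;3 127 0 0;3 127 0 0'
python3 - <<'E'
from h import *
shift(.484,.028,.19,3.1076)
d=cal("top"); cv2.imwrite("pics/t6.png",cv2.resize(d["color"][130:240,260:370,::-1],None,fx=5,fy=5,interpolation=cv2.INTER_CUBIC))
d=cal("side"); cv2.imwrite("pics/s6.png",cv2.resize(d["color"][110:210,260:380,::-1],None,fx=6,fy=6,interpolation=cv2.INTER_CUBIC))
E
```

```text
time: 12.53
position: [0.4817, -0.0965, 0.1877]
tcp_rot: [3.141, -0.001, 3.108]
wrist_force: [-0.6, 0.3, -2.1]
opening: 0.0286
time: 13.28
position: [0.4837, 0.0276, 0.1881]
tcp_rot: [-3.141, -0.001, 3.107]
wrist_force: [-0.9, 0.2, -2.8]
opening: 0.0288
t 13.28 pos [0.4837 0.0276 0.1881] rot [-3.1410e+00 -5.0000e-04  3.1071e+00] F [-0.9  0.2 -2.8] open 0.0288 q [ 0.01  0.67 -0.24  1.88  0.26  0.62  1.15]
ROW [-0.2  0.4 -1.9] turn -0.0
```

View pics/t6.png

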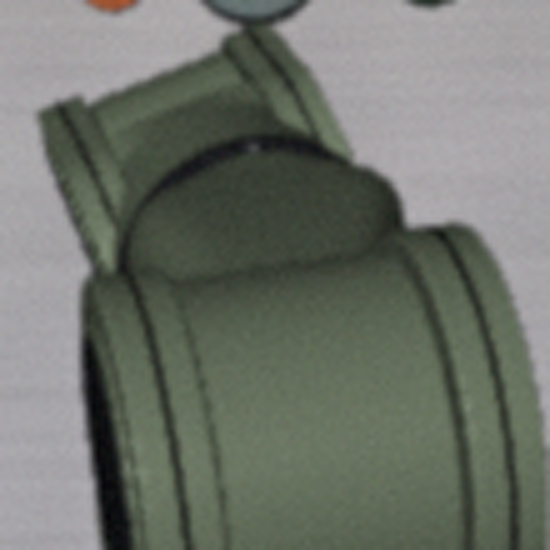

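View pics/s6.png

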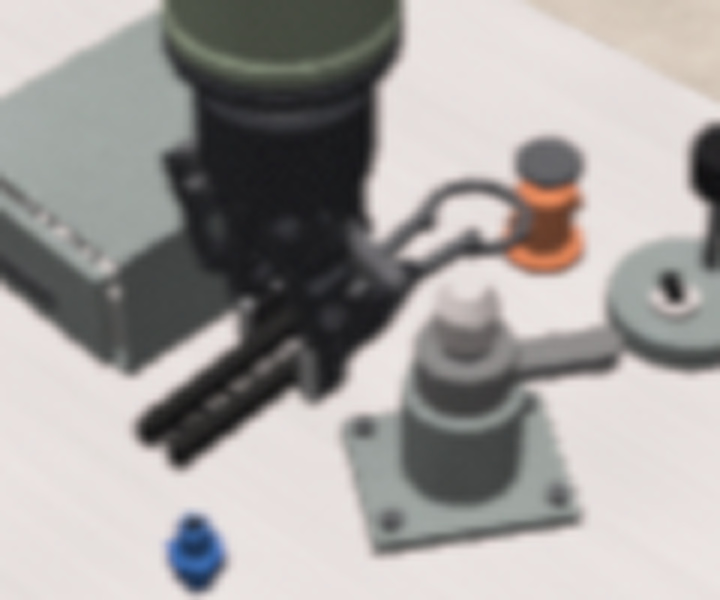

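```bash
cat > ov.py <<'E'
from h import *
import sys
def ov(name,ring,stub,yaw,box,k,pitch=0.):
    d=cal("side"); im=d["color"][:,:,::-1].copy()
    x0,y0,w,h=box
    c=cv2.resize(im[y0:y0+h,x0:x0+w],None,fx=k,fy=k,interpolation=cv2.INTER_CUBIC)
    a=np.linspace(0,2*np.pi,73)
    def circ(cen,r,z,col,rot=False):
        P=np.stack([r*np.cos(a),r*np.sin(a),0*a],1)
        P=P+np.array([cen[0],cen[1],z])
        q=((proj(d,P)+.5-[x0,y0])*k-.5)
        cv2.polylines(c,[np.round(q*8).astype(int)],True,col,1,shift=3)
    if ring is not None:
        for r in(.0195,.025): circ(ring,r,ring[2]+.0025,(0,0,255))
    for r,z in((.009,.138),(.0165,.128),(.026,.1),(.032,.072)): circ(stub,r,z,(0,255,255))
    cv2.imwrite("pics/"+name,c)
E
python3 - <<'E'
from ov import *
s=bot.get_state();p=s["position"];y=s["tcp_rot"][2]-np.pi
r=p+np.array([.123*np.cos(y),.123*np.sin(y),-.003]);print(r,y)
ov("s7.png",r,(.607,.0238),y,(300,120,75,85),8)
E
```

```text
[0.60682493 0.02297917 0.18520597] -0.035153436606702115
```

View pics/s7.png

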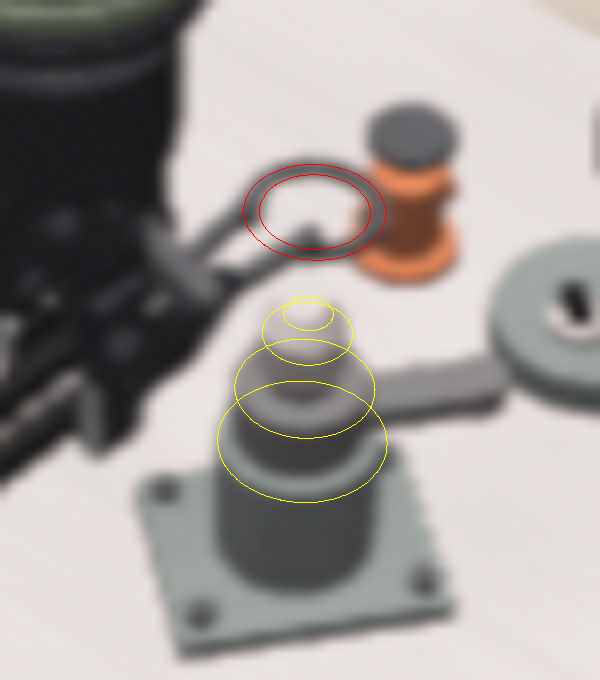

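```bash
python3 -m pendant '0 1 4 0;0 1 11 0;0 1 19 0;0 1 26 0;0 1 31 0;0 1 34 0;0 1 34 0;0 1 34 0'
python3 - <<'E'
from ov import *
s=bot.get_state();p=s["position"];y=s["tcp_rot"][2]-np.pi
r=p+np.array([.123*np.cos(y),.123*np.sin(y),-.003]);print(r,y,s["tcp_rot"])
ov("s8.png",r,(.607,.0238),y,(300,120,75,85),8)
E
```

```text
time: 14.1
position: [0.484, 0.0293, 0.1542]
tcp_rot: [-3.141, -0.0, 3.108]
wrist_force: [-0.6, -0.7, -2.2]
opening: 0.0288
[0.60694273 0.02515621 0.15124269] -0.03380353433101568 [-3.14146103e+00 -1.65056339e-04  3.10778912e+00]
```

View pics/s8.png

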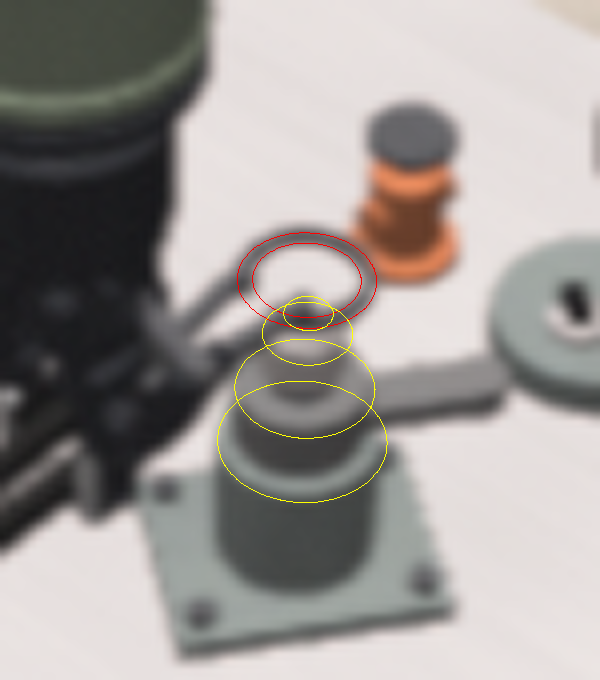

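```bash
python3 -m pendant '0 -0.7 3 0;0 -0.7 7 0;0 -0.7 11 0;0 -0.7 15 0;0 -0.7 18 0;0 -0.7 20 0;0 -0.7 20 0;0 -0.7 20 0'; python3 -m pendant '0 0 2 0;0 0 5 0;0 0 8 0;0 0 11 0;0 0 14 0;0 0 16 0;0 0 16 0;0 0 16 0'
python3 - <<'E'
from ov import *
s=bot.get_state();p=s["position"];y=s["tcp_rot"][2]-np.pi
r=p+np.array([.123*np.cos(y),.123*np.sin(y),-.003]);print(r,y,s["tcp_rot"],s["wrist_force"],s["wrist_torque"])
ov("s9.png",None,(.607,.0238),y,(290,130,75,75),10)
E
```

```text
time: 14.82
position: [0.4839, 0.0286, 0.1343]
tcp_rot: [-3.141, -0.0, 3.108]
wrist_force: [0.6, 0.6, -3.3]
opening: 0.029
time: 15.48
position: [0.4839, 0.0286, 0.1182]
tcp_rot: [-3.141, -0.0, 3.108]
wrist_force: [-0.8, 0.3, -3.0]
opening: 0.0291
[0.60685581 0.02444935 0.11521712] -0.03376125270154695 [-3.14145405e+00 -2.46802878e-04  3.10783140e+00] [-0.7636757   0.33938744 -3.04765892] [ 0.00796275  0.02166346 -0.02168458]
```

View pics/s9.png

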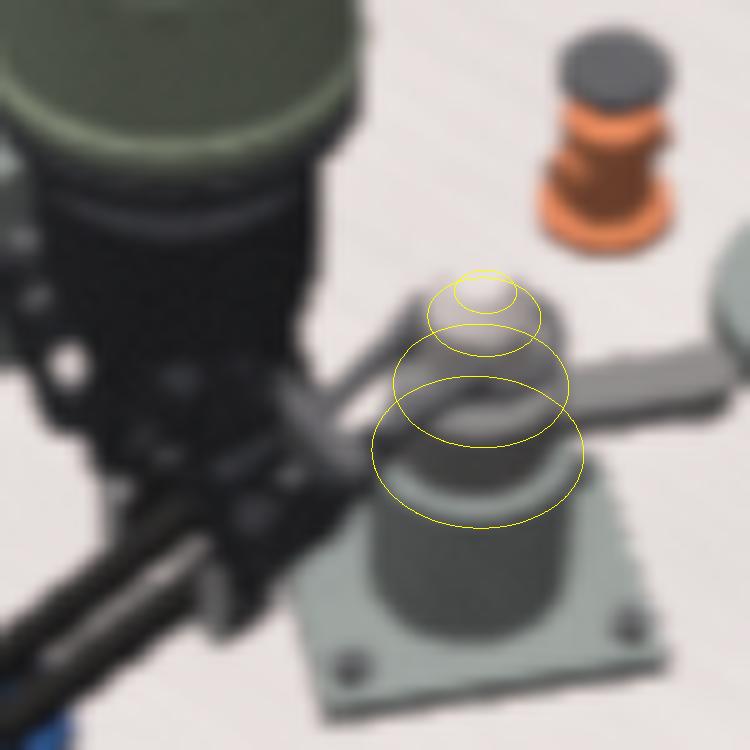

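The ring is around the land with no side force. Down the rest, slowly.

```bash
python3 -m pendant '0 0 2 0;0 0 4 0;0 0 6 0;0 0 8 0;0 0 9.5 0;0 0 10.5 0;0 0 11 0;0 0 11 0;0 0 11 0'; python3 -m pendant '0 0 0.5 0;0 0 1 0;0 0 1 0;0 0 1 0'
```

```text
time: 16.28
position: [0.484, 0.0286, 0.1073]
tcp_rot: [-3.142, -0.0, 3.108]
wrist_force: [-0.1, 0.2, -2.7]
opening: 0.0288
time: 16.62
position: [0.484, 0.0286, 0.1063]
tcp_rot: [-3.141, 0.0, 3.108]
wrist_force: [-0.4, -0.4, -2.1]
opening: 0.0288
```

```bash
python3 -m pendant '0 0 0.5 0;0 0 0.7 0;0 0 0.7 0;0 0 0.7 0'; python3 -m pendant '0 0 0.5 0;0 0 0.5 0;0 0 0.5 0;0 0 0.5 0';python3 - <<'E'
from h import *
s=bot.get_state();print(s["position"],s["wrist_force"],s["wrist_torque"])
d=cal("side"); cv2.imwrite("pics/s10.png",cv2.resize(d["color"][130:205,290:365,::-1],None,fx=8,fy=8,interpolation=cv2.INTER_CUBIC))
E
```

```text
time: 16.95
position: [0.484, 0.0286, 0.1057]
tcp_rot: [-3.142, 0.0, 3.108]
wrist_force: [-0.5, -0.9, -1.7]
opening: 0.0289
time: 17.28
position: [0.484, 0.0286, 0.1051]
tcp_rot: [-3.141, 0.0, 3.108]
wrist_force: [-1.9, 0.1, 0.4]
opening: 0.029
[0.48397442 0.02859572 0.10514187] [-1.86664792  0.11486204  0.38397568] [-0.01868682 -0.03518334 -0.08108768]
```

View pics/s10.png

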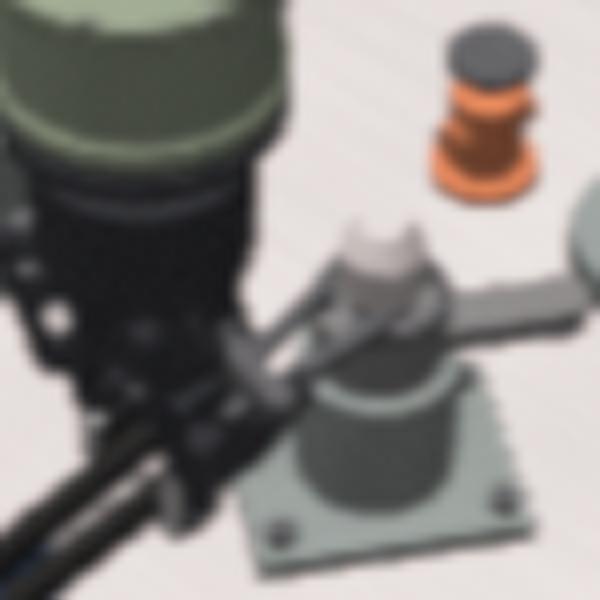

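Contact with the hub came at the predicted height (ring mid ≈ 102 mm), about 3 N. I'll check that it is steady.

```bash
python3 -m pendant '0 0 0 0;0 0 0 0;0 0 0 0;0 0 0 0;0 0 0 0;0 0 0 0';python3 - <<'E'
from h import *
d=cal("top"); cv2.imwrite("pics/t11.png",cv2.resize(d["color"][90:290,170:450,::-1],None,fx=2.8,fy=2.8,interpolation=cv2.INTER_CUBIC))
d=cal("side"); cv2.imwrite("pics/s11.png",d["color"][:,:,::-1])
E
```

```text
time: 17.83
position: [0.484, 0.0286, 0.1051]
tcp_rot: [-3.142, -0.0, 3.108]
wrist_force: [-0.6, 0.3, 0.3]
opening: 0.0289
```

View pics/t11.png

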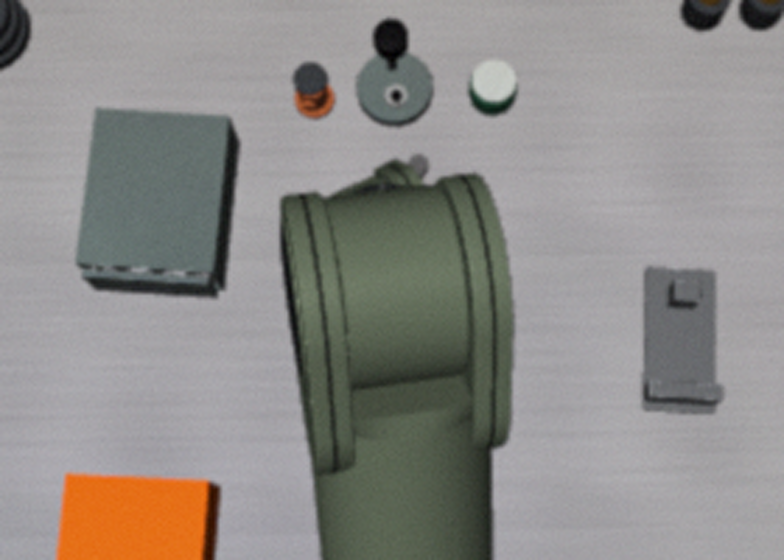

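View pics/s11.png

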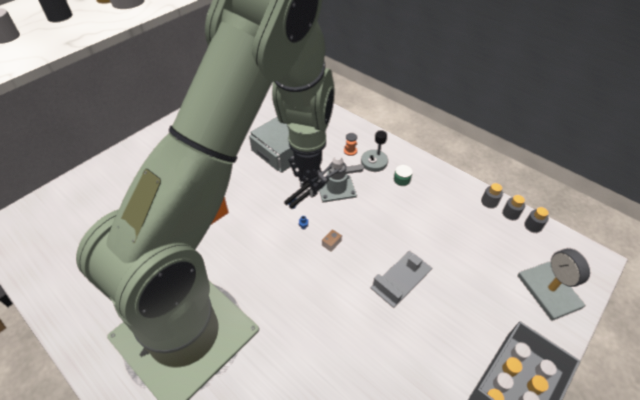

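Everything is steady: the drawer is closed, the rest is empty, and the bystanders I can see haven't moved. Handing in.

Run:
```python
from rig import bot
print(bot.close_job()); s=bot.get_state(); print(s["time"],s["position"],s["wrist_force"],s["opening"])
```

```text
the job is handed in; nothing more can be done
None
the job is handed in; nothing more can be done
```

I handed the job in with both parts done in the order you asked, at about 18 s of the 59 s allowed. No verdict comes back.

- **Drawer:** I pushed it home with closed fingers until it met the hard stop at about 12.5 N, well above the detent force. A later top picture put the front about 3 mm short of the fully home position, which is within my picture-reading error. I trusted the hard stop.
- **Pliers and circlip:**
  - **Grip:** I squeezed the handles to their stop at 70 N. They look parallel in the side picture. The reported opening was 29 mm where 32 mm was expected, and I did not resolve that difference.
  - **Fitting:** I slid the spread circlip over the nose and land without noticeable side force. It touched the hub with about 3 N, and the ring's mid height was about 102 mm, as expected.
- **Last checks:** The pose, grip and force were steady over the last half second before hand-in. The rest is empty, and the other things I could see had not moved.
- **Not confirmed:** The arm hid the ring from the top camera throughout the fitting. Its final position therefore rests on the side view, the contact height and the forces. That the ring lies level comes from the tool's level pose. I did not measure the ring's tilt itself.

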